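# Make room in the soap display and add a carton

## Robot

A 7-joint arm with a two-finger parallel gripper is mounted at the origin on a cart in front of the work surface, level with it; the furniture and walls round the work are solid. World frame = base frame: x ahead of the robot, y to its left, z up, the work surface at z = 0. Lengths are in m, angles in rad, forces in N, time in s.
With the tool pointing down it reaches from about 0.425 to 0.825 m from the base axis. Payload 3.6 kg.
Tool frame: the origin (TCP) lies on the mounting face of the last link; the fingertips stand ahead of it and the grasp point (between the pads) lies 167 mm ahead of it (ctrl.tip_reach is the z of the fingertips in the tool frame, in m); z points along the fingers, y is the line along which they close (so a half turn about z gives the same grasp; the last joint's range is limited). The gripper opens to 93 mm and grips with 3 to 60 N. Pads are 15 mm wide; open, the fingers measure 128 mm over their backs; the gripper's body (75 mm by 188 mm) begins 65 mm behind the grasp point.
Start: joints at [-0.026, 0.615, -0.013, 1.423, 0.008, 1.103, -0.04], TCP at [0.65, 0, 0.405] pointing down, gripper open.
Joint ranges: [-3.12, 3.12], [-0.3, 2.06], [-1.34, 1.32], [0.26, 2.42], [-1.36, 4.5], [0.01, 1.98], [-2.84, 2.84]. Speed limits (rad/s): [2.79, 2.79, 3.14, 3.14, 3.14, 3.14, 3.14].

## Interface

Orientations are given as a unit quaternion [w, x, y, z].
In Python, from bench import ctrl gives the robot as it stands. The module is installed in compiled form; this text tells all that it offers.
- The arm moves only by the tool jog_arm, never from a script. Its argument "rows" is text: rows parted by semicolons, each of 7 numbers parted by spaces: the finger opening in cm, from 0 to 9.3, then the shift along the world's x, y, z in cm, then the turn, a rotation vector about the world's x, y, z in degrees. A call has 1 to 12 rows; each row is the pose to reach, as a shift and turn from the pose commanded when the call began; what a row does not reach only later rows make up. A row lasts 1/12 s, in which the tool goes at most 41.7 mm and 7.16 degrees, less where a joint would pass 70% of its speed; a pose out of reach is approached as far as the arm can. A call with a gripper value outside its range is refused whole. The fingers move at their own pace and stop on an object; "grip_force" is the grip in N (left out, the last holds). Time passes only in rows, so rows that repeat a pose let the fingers close. It gives the time, the measured TCP pose, the force, the opening and the grip force at its end, in the units of the state.
- ctrl.state(): the state, without advancing time (a new reading comes with each control period).
- ctrl.read_camera(name): name is "scene" or "side" or "wrist"; returns a dict with "img" (400x640x3 uint8, blue, green, red), "fx", "fy", "cx", "cy" (pixels), "extrinsics" (4x4, takes a point from camera to world coordinates). Camera axes: x right, y up, looking along -z (the intrinsics and any distortion apply to the point x, -y, -z); pixel columns grow to the right and rows downward; lengths in m; the calibration is good to about 2 mm. A picture is of the moment at which its call begins. There is no depth.
- ctrl.sign_off(): hands the job in; it is judged then, once.
The state is a dict: "time_s": time; "qpos": joint angles; "joint_vel": joint speeds; "joint_torque": joint torques, N m; "ee_pos": TCP position; "eef_rot": TCP orientation; "contact_force": force on the tool from outside, world axes, zero at the start; "ft_torque": the same for the moment, N m; "opening": finger opening in m; "grasp_force": force on a finger pad.
Only numpy, scipy, OpenCV 4.12 (cv2) and the standard library are available. Lean on these libraries where they do the work, as an engineer would, in place of code of your own. Each camera call takes 0.05 s, during which the arm holds its last target. There are 200 camera calls.

## Task

Add the soap carton that stands in front of the counter rail display to the row: press the red ratchet release and, keeping it down, push the sliding end all the way back to the left end of its bar; then push the waiting carton straight back into the gap until it is fully in against the bar, in line with the others; finally push the sliding end up snug against the row so that the ratchet holds it. Do it all by pressing and pushing with the fingers: lift no carton, keep the row standing in its place, leave the things around it where they are, and let go of everything at the end.

Things in the scene. Friction and masses are not known exactly. Their poses are not given: they have to be found in the camera images.
- rail: Display rail fixed to the counter. Origin on the counter under the bar's centre line; x to the back, y along the bar to the left, z up. Bar 12 mm wide (x -6 to 6), z 26 to 40 mm, 6 mm saw teeth under it. Grey feet 36 mm wide, 46 mm high at y -122 to -103 and 135 to 154 mm. No floor plate; the front is open. Cartons stand on the counter, backs against the bar (x = -6 mm)
- rail_fixed (a point): Centre of the row face (facing left) of the fixed wooden end plate at the rail's right end, at rail (-25, -95, 39) mm. Plate 8 mm thick, 82 mm deep (rail x -66 to 16 mm), top 75 mm above the counter. Axes as the rail's
- stop (a joint): Sliding end (left end of the row), m along the rail's +y: its row face is at rail y = -9.5 mm + value; 0.0655 is all the way back (left). The ratchet blocks motion to the left unless the release is down; to the right it clicks along freely. Sliding takes 2 to 5 N; it stays where it is left
- stop_face (a point): Centre of the row face (facing right) of the sliding end's wooden plate: 8 mm thick, rail x -66 to 16 mm, top at 75 mm. On its left a grey carriage sits astride the bar: x -17 to 17 mm, 8 to 76 mm left of this face, deck 50 mm high. Axes as the rail's; it moves with joint stop
- stop_thumb (a point): Top centre, 72 mm high, of the grey thumb stop, the high left part of the carriage: 34 mm (x) by 30 mm (y), rising 22 mm over the deck. Its right face is pushed to the left while the release is down; its left face, 15 mm left of this point, is pushed to the right to close. Axes as the rail's
- release (a joint): Red release button on the carriage's deck, m pressed down; 0 is up, 0.0075 fully down (hard stop). It must be kept at least 0.004 down for the sliding end to move left, and springs up when let go. 1.5 N to start, 4 N fully down. Closing clicks also move it a little
- release_top (a point): Top centre of the red button's cap, 26 mm (rail x) by 32 mm (rail y), 60 mm above the counter when up. It lies on the bar's centre line, 27 mm left of the sliding end's row face; 3 mm of gap to the thumb stop's right face, so a fingertip that holds it down can push the thumb stop. Axes as the rail's
- new_carton_foot (a point): Centre of the underside of the waiting soap carton, standing on its short side in front of the rail, roughly opposite the gap that the sliding end leaves when all the way back. 52 mm deep, 28 mm wide, 82 mm high, 0.08 to 0.15 kg. The point's x axis runs along its depth to the back, y points up, z to the right. Fully in, this point is at rail x = -32 mm
- new_carton: The same waiting carton; this origin lies at the centre of its left 52 x 82 mm face, 41 mm above the counter. y axis up, x axis to the back, z axis to the right
- row_carton_1_foot (a point): Centre of the underside of carton 1 of the row (1 stands at the fixed end plate, 3 next to the sliding end), same size and stance as the waiting carton
- row_carton_1: The same carton 1 of the row; this origin lies at the centre of its left 52 x 82 mm face, 41 mm above the counter, y axis up, x axis to the back
- row_carton_2_foot (a point): Centre of the underside of carton 2 of the row (1 stands at the fixed end plate, 3 next to the sliding end), same size and stance as the waiting carton
- row_carton_2: The same carton 2 of the row; this origin lies at the centre of its left 52 x 82 mm face, 41 mm above the counter, y axis up, x axis to the back
- row_carton_3_foot (a point): Centre of the underside of carton 3 of the row (1 stands at the fixed end plate, 3 next to the sliding end), same size and stance as the waiting carton
- row_carton_3: The same carton 3 of the row; this origin lies at the centre of its left 52 x 82 mm face, 41 mm above the counter, y axis up, x axis to the back
- service_bell: Bystander: white counter bell, 85 mm across, 59 mm high; origin at the centre of its underside
- salts_jar: Bystander: small jar of pink salts, 57 mm, 70 mm high; origin at the centre of its underside
- ink_pad: Bystander: blue ink pad, 57 x 87 x 18 mm; origin at the centre of its underside
- rubber_stamp_3: Bystander: rubber stamp with a turned wooden handle, 26 x 54 x 69 mm, left of the rail; origin at the centre of its underside
- rubber_stamp_1: Bystander: rubber stamp with a turned wooden handle, 30 x 40 x 69 mm, right of the rail; origin at the centre of its underside
- spool_1: Bystander: spool of twine, 56 mm across, 52 mm high; origin at the centre of its underside
Not all that is in view belongs to the job. Leave any pink look-alike of the new_carton alone. What is shaped like the row_carton_1 but pink is not meant.

How it is judged:
By the outcome, as a careful person would: the job done as asked, in the order asked, and still so for the second after the job is handed in, with the robot touching nothing.
It also fails if it takes over 58 s, if anything falls off the work surface, if the arm or the gripper's body presses on something with over 40 N, if the wrist force passes 120 N, or if a joint passes its speed limit or range.

## Working session

There is one attempt and no reset: what is moved stays moved. The work goes in short steps, Python scripts to look and compute and a tool call to move; the robot and the scene stay as the last step left them, time stands still between calls to the robot, and variables do not carry over. Pictures are saved under pics/ and viewed, at most 10 in all, crops included, and the job is handed in when it is done.

Besides the shell and the picture viewer there is one more tool, called after "Call:" by a JSON object that holds its "op" and its "data", one argument or row to a line. jog_arm: Moves the arm, as the interface text tells. Its arguments: {"type":"object","properties":{"rows":{"type":"string"},"grip_force":{"type":"number"}},"required":["rows"]}

```bash
mkdir -p pics; python3 - <<'E'
from bench import ctrl
import cv2,numpy as np
for n in ["scene","side"]:
    c=ctrl.read_camera(n); cv2.imwrite(f"pics/{n}1.png",c["img"]); print(n,c["fx"],c["fy"],c["cx"],c["cy"],[k for k in c]);print(np.round(c["extrinsics"],4).tolist())
s=ctrl.state();print(s["time_s"],s["ee_pos"],s["eef_rot"],ctrl.tip_reach,s["contact_force"])
E
```

```text
scene 494.0375804585355 494.0375804585355 318.2147654741769 198.28921092755579 ['img', 'fx', 'fy', 'cx', 'cy', 'extrinsics']
[[-0.4488, 0.6218, -0.6418, -0.3071], [-0.8934, -0.3276, 0.3073, 0.5084], [-0.0192, 0.7113, 0.7026, 1.0165], [0.0, 0.0, 0.0, 1.0]]
side 473.72222455166906 473.72222455166906 322.8480437539015 191.60251430721567 ['img', 'fx', 'fy', 'cx', 'cy', 'extrinsics']
[[0.9755, 0.1327, -0.1754, 0.3206], [-0.2187, 0.5003, -0.8378, -0.9164], [-0.0234, 0.8556, 0.5171, 0.7177], [0.0, 0.0, 0.0, 1.0]]
0.1 [6.49727707e-01 3.80210328e-06 4.03727017e-01] [-0.00076558  0.70708434  0.70712835 -0.00081056] 0.1861 [-0.50448731  0.8259267  -0.39585516]
```

View pics/scene1.png

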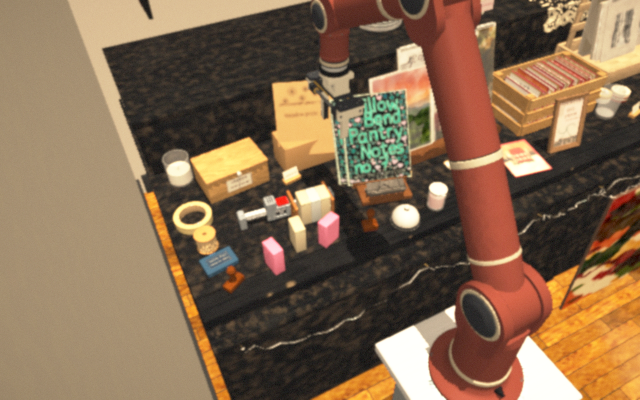

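View pics/side1.png

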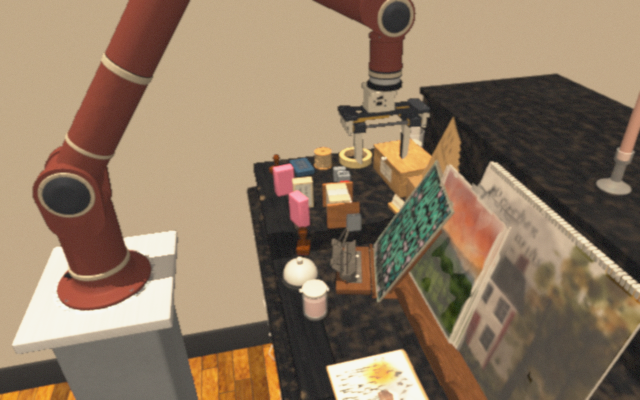

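The pictures show the rail with its red button at scene (282,202). The cream waiting carton is at (297,233), between two pink look-alikes at (273,255) and (328,230). I'll enlarge both views.

```bash
python3 - <<'E'
import cv2
a=cv2.imread("pics/scene1.png")[175:285,215:350]; cv2.imwrite("pics/s2.png",cv2.resize(a,None,fx=5.5,fy=5.4,interpolation=cv2.INTER_CUBIC))
a=cv2.imread("pics/side1.png")[140:260,255:375]; cv2.imwrite("pics/d2.png",cv2.resize(a,None,fx=5,fy=5,interpolation=cv2.INTER_CUBIC))
E
```

```text
(no output)
```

View pics/s2.png

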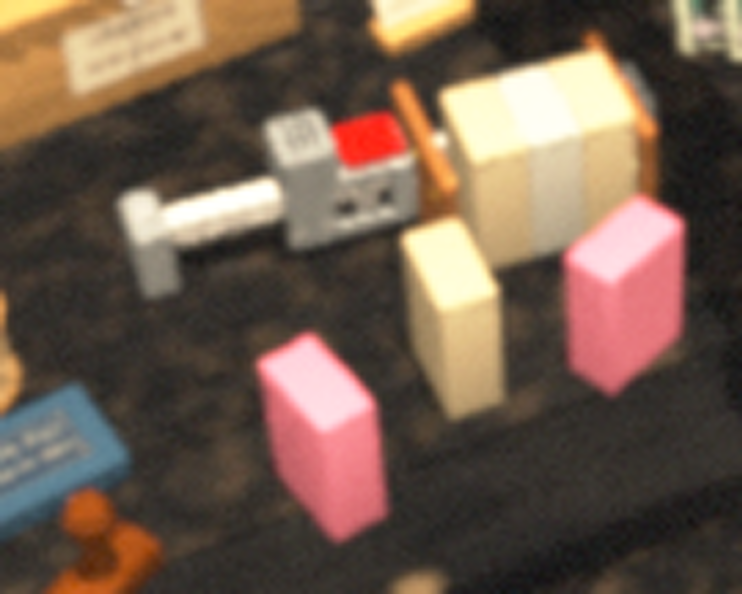

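View pics/d2.png

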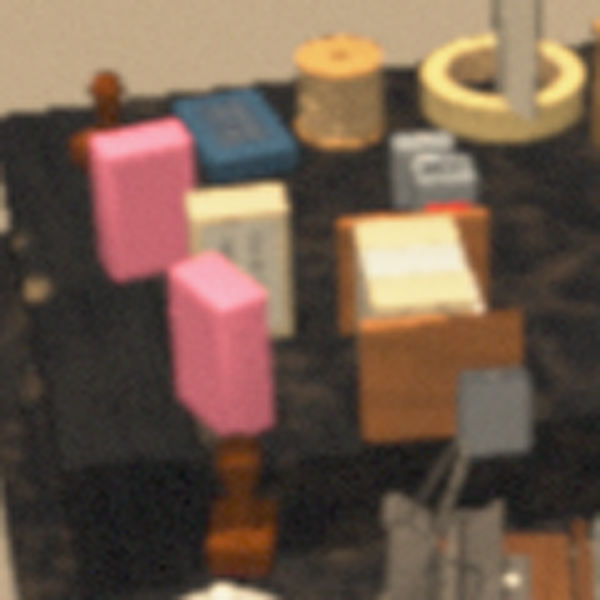

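```bash
cat > h.py <<'E'
import numpy as np
from scipy.optimize import least_squares
def proj(c,P):
    E=np.array(c["extrinsics"]);p=(np.atleast_2d(P)-E[:3,3])@E[:3,:3]
    return np.c_[c["cx"]+c["fx"]*p[:,0]/-p[:,2], c["cy"]-c["fy"]*p[:,1]/-p[:,2]]
def place(L,x,y,a):
    L=np.atleast_2d(L);c,s=np.cos(a),np.sin(a)
    return np.c_[x+c*L[:,0]-s*L[:,1], y+s*L[:,0]+c*L[:,1], L[:,2]]
E
cat > fit.py <<'E'
from bench import ctrl
from h import *
S=ctrl.read_camera("scene");D=ctrl.read_camera("side")
cs=lambda a:(np.array(a)+.5)/[5.5,5.4]-.5+[215,175]
cd=lambda a:(np.array(a)+.5)/5-.5+[255,140]
# (L, slide flag, pix)
sc=[((-18,135,0),0,(180,290)),((-18,154,0),0,(147,300)),((17,76,72),1,(265,122)),((17,46,72),1,(310,110)),((-17,46,72),1,(332,150)),((-17,76,72),1,(283,163)),
((0,27,60),1,(370,138)),((16,4,75),1,(402,82)),((-66,4,75),1,(447,188)),((16,-99,75),0,(592,38)),((-66,-99,75),0,(650,130)),
((-58,-11,82),0,(475,163)),((-6,-11,82),0,(440,95)),((-58,-11,0),0,(497,265)),((-6,-95,82),0,(602,53))]
sd=[((-66,-103,75),0,(358,320)),((16,-103,75),0,(520,312)),((-66,-103,0),0,(365,440)),((-58,-11,82),0,(357,225)),((-6,-11,82),0,(455,217)),((-6,-95,82),0,(480,305)),((16,8,75),1,(488,210)),((-66,8,75),1,(337,218))]
def res(p):
    r=[]
    for cam,pts,f in((S,sc,cs),(D,sd,cd)):
        L=np.array([np.array(q[0],float)+[0,q[1]*(-9.5+p[3]*1000),0] for q in pts])/1000
        r.append(proj(cam,place(L,*p[:3]))-f([q[2] for q in pts]))
    return np.vstack(r).ravel()
o=least_squares(res,[.75,.15,0,0],loss="soft_l1");print("rail",o.x,"\n",np.round(res(o.x).reshape(-1,2),1).tolist())
def carton(ps,pd):
    def r(p):
        out=[]
        for cam,pts,f in((S,ps,cs),(D,pd,cd)):
            if pts: out.append(proj(cam,place(np.array([q[0] for q in pts])/1000,*p))-f([q[1] for q in pts]))
        return np.vstack(out).ravel()
    c=least_squares(r,[.65,.2,0],loss="soft_l1");print(np.round(r(c.x).reshape(-1,2),1).tolist());return c.x
w=carton([((26,14,82),(402,235)),((26,-14,82),(458,220)),((-26,-14,82),(498,290)),((-26,14,82),(440,308)),((-26,14,0),(455,418)),((-26,-14,0),(505,400))],
[((-26,14,82),(186,190)),((26,14,82),(286,183)),((26,-14,82),(290,212)),((-26,-14,82),(190,220)),((26,-14,0),(293,335))])
print("wait",w)
R=np.array([[np.cos(o.x[2]),-np.sin(o.x[2])],[np.sin(o.x[2]),np.cos(o.x[2])]])
print("in rail",R.T@(w[:2]-o.x[:2])*1000, np.degrees(w[2]-o.x[2]),"yaw",np.degrees(o.x[2]))
for n,L in dict(btn=(0,27+o.x[3]*1e3-9.5,60),thumbTop=(0,61+o.x[3]*1e3-9.5,72),gap=(-32,4,0)).items(): print(n,place(np.array(L)/1e3,*o.x[:3]))
E
python3 fit.py
```

```text
rail [ 0.60908219  0.15372062 -0.10605397  0.0107124 ] 
 [[0.5, 0.4], [-0.2, 0.4], [-0.9, -0.8], [1.4, -1.4], [1.0, -0.6], [-0.7, -0.1], [-0.7, -1.2], [-0.8, -0.6], [0.6, -0.5], [-0.2, -1.9], [0.1, 0.1], [0.1, -1.3], [0.3, -1.2], [-2.6, 0.6], [-0.5, -1.2], [0.1, 1.6], [0.0, 0.6], [-0.7, 2.0], [-0.9, -0.3], [-1.2, -0.2], [-1.1, -1.3], [-1.0, -0.9], [-0.7, -0.2]]
[[0.0, -0.8], [-0.1, -1.2], [-0.0, -0.6], [0.2, -0.6], [-0.9, -0.3], [-0.1, -0.3], [-0.3, 0.6], [-1.5, 0.2], [-0.9, -0.6], [-0.1, -0.4], [-0.5, 0.3]]
wait [ 0.49384719  0.18913606 -0.06728808]
in rail [-118.33646813   23.01823057] 2.2211215991723723 yaw -6.076444631049801
btn [[0.61206862 0.1817745  0.06      ]]
thumbTop [[0.6156677  0.21558347 0.072     ]]
gap [[0.5776854  0.16108551 0.        ]]
```

```bash
cat >> h.py <<'E'
def ray(c,uv,z):
    E=np.array(c["extrinsics"]);d=E[:3,:3]@np.array([(uv[0]-c["cx"])/c["fx"],-(uv[1]-c["cy"])/c["fy"],-1]);o=E[:3,3]
    return o+d*(z-o[2])/d[2]
E
python3 - <<'E'
from bench import ctrl
from h import *
c=ctrl.read_camera("scene")
for n,p in dict(boxFL=(208,198),boxFR=(270,178),cards=(290,182),standFL=(277,166),easelL=(340,182),clutterR=(370,200),spool=(206,250),stamp1=(370,230),pad=(220,262)).items(): print(n,ray(c,p,0).round(3))
cs=lambda a:(np.array(a)+.5)/[5.5,5.4]-.5+[215,175]
for n,q in dict(p1=[(260,360),(310,335),(378,400),(325,430)],p2=[(565,258),(640,198),(684,222),(612,280)]).items(): print(n,[ray(c,cs(p),.082)[:2].round(3).tolist() for p in q])
E
```

```text
boxFL [0.774 0.351 0.   ]
boxFR [0.769 0.155 0.   ]
cards [0.724 0.108 0.   ]
standFL [0.811 0.114 0.   ]
easelL [ 0.653 -0.026  0.   ]
clutterR [ 0.545 -0.066  0.   ]
spool [0.586 0.416 0.   ]
stamp1 [ 0.445 -0.006  0.   ]
pad [0.53  0.396 0.   ]
p1 [[0.476, 0.292], [0.48, 0.266], [0.43, 0.254], [0.425, 0.282]]
p2 [[0.469, 0.141], [0.488, 0.092], [0.464, 0.081], [0.446, 0.128]]
```

Call:
{"op": "jog_arm", "data": {
  "rows": "0 -1 4 0 0 0 -3; 0 -2 8 0 0 0 -6; 0 -3 12 -2 0 0 -6; 0 -3.7 16 -5 0 0 -6; 0 -3.7 18.8 -8 0 0 -6; 0 -3.7 18.8 -9 0 0 -6; 0 -3.7 18.8 -9 0 0 -6"
}}

```text
time_s: 0.83
ee_pos: [0.6103, 0.1925, 0.3099]
eef_rot: [-0.003, 0.741, 0.672, -0.004]
contact_force: [-1.2, 0.2, -0.2]
opening: 0.0511
grasp_force: 0.0
```

```bash
python3 - <<'E'
from bench import ctrl
import cv2,numpy as np
c=ctrl.read_camera("wrist"); cv2.imwrite("pics/w1.png",c["img"]); print(c["fx"],c["cx"],c["cy"]);print(np.round(c["extrinsics"],4).tolist())
s=ctrl.state();print(s["time_s"],s["ee_pos"],s["contact_force"],s["opening"])
E
```

```text
351.93517464890687 323.63388496917 206.5669163046262
[[0.9953, 0.0901, 0.0354, 0.6173], [-0.0964, 0.958, 0.2702, 0.2665], [-0.0095, -0.2723, 0.9622, 0.2893], [0.0, 0.0, 0.0, 1.0]]
0.8833 [0.61187663 0.18950264 0.31244818] [ 0.37784294 -0.62565078  0.38531741] 0.04693547706504074
```

View pics/w1.png

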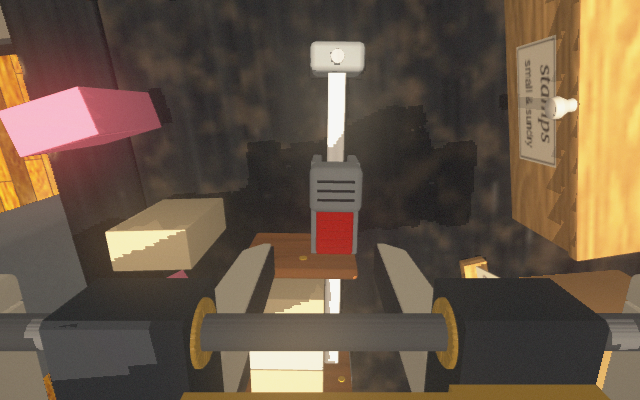

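The wrist view shows the rail running straight up the image. The thumb stop top spans about cols 311–362, rows 160–208, and the red cap about cols 316–355, rows 210–254. The waiting carton's top is at (167,234).

```bash
python3 - <<'E'
from bench import ctrl
from h import *
c=ctrl.read_camera("wrist")
o=np.array([.60908,.15372]);a=-.10605;R=np.array([[np.cos(a),-np.sin(a)],[np.sin(a),np.cos(a)]])
def f(n,uv,z):
    p=ray(c,uv,z);print(n,p.round(4),((p[:2]-o)@R*1000).round(1))
f("thumbR",(336,208),.072);f("thumbL",(336,161),.072);f("tl",(311,190),.072);f("tr",(362,190),.072)
f("redC",(336,232),.060);f("redbot",(336,254),.06);f("redtop",(336,211),.06);f("footC",(337,56),.046);f("plateface",(310,277),.075)
f("bar far",(337,75),.04)
for q in[(108,232),(113,270),(186,268),(225,245),(224,200),(163,200)]:f("carton",q,.082)
print(ctrl.state()["ee_pos"],ctrl.state()["opening"])
E
```

```text
thumbR [0.6199 0.1998 0.072 ] [ 5.9 46.9]
thumbL [0.6227 0.2303 0.072 ] [ 5.4 77.6]
tl [0.6051 0.2133 0.072 ] [-10.3  58.8]
tr [0.6376 0.2101 0.072 ] [22.4 59.1]
redC [0.6184 0.1789 0.06  ] [ 6.6 26. ]
redbot [0.6169 0.1624 0.06  ] [6.8 9.4]
redtop [0.6198 0.1942 0.06  ] [ 6.3 41.3]
footC [0.6299 0.2941 0.046 ] [  5.9 141.8]
plateface [0.5979 0.1538 0.075 ] [-11.1  -1.1]
bar far [0.6291 0.2831 0.04  ] [  6.2 130.7]
carton [0.4746 0.2012 0.082 ] [-138.8   33. ]
carton [0.4708 0.1751 0.082 ] [-139.8    6.6]
carton [0.5187 0.1718 0.082 ] [-91.8   8.4]
carton [0.547  0.1852 0.082 ] [-65.1  24.7]
carton [0.5516 0.2146 0.082 ] [-63.6  54.5]
carton [0.5141 0.2184 0.082 ] [-101.3   54.2]
[0.61317518 0.18742781 0.31445808] 0.042836836090336054
```

Call:
{"op": "jog_arm", "data": {
  "rows": "0 0 0 0 0 0 0; 0 0 0 -1 0 0 0; 0 0 0 -1 0 0 0; 0 0 0 -1 0 0 0; 0 0 0 -1 0 0 0; 0 0 0 -1 0 0 0"
}}

```text
time_s: 1.43
ee_pos: [0.6132, 0.1876, 0.3052]
eef_rot: [0.0, 0.743, 0.669, 0.0]
contact_force: [0.2, -0.1, 0.3]
opening: 0.0032
grasp_force: 0.0
```

```bash
python3 - <<'E'
from bench import ctrl
import cv2,numpy as np,pickle
c=ctrl.read_camera("wrist"); pickle.dump(c,open("w2.pkl","wb"));cv2.imwrite("pics/w2.png",c["img"])
s=ctrl.state();print(s["time_s"],s["ee_pos"],s["eef_rot"],s["contact_force"],s["opening"])
E
```

```text
1.4833 [0.61311041 0.18783113 0.30513313] [8.90987602e-05 7.43230828e-01 6.69035003e-01 3.04732758e-04] [0.88975317 0.60538335 0.85145005] 0.0013912319140197134
```

View pics/w2.png

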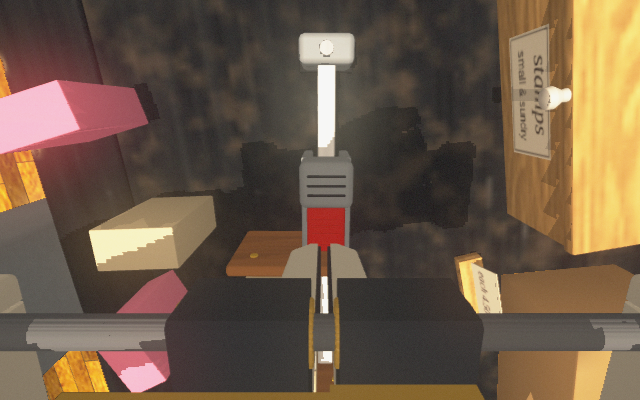

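The fingers (col 325) are in line with the bar (col 326), so x and yaw are good. Thumb stop top spans rows 158–207 and the waiting carton's top is the left face at cols 90–175.

```bash
python3 - <<'E'
import pickle
from h import *
c=pickle.load(open("w2.pkl","rb"))
o=np.array([.60908,.15372]);a=-.10605;R=np.array([[np.cos(a),-np.sin(a)],[np.sin(a),np.cos(a)]])
def f(n,uv,z):
    p=ray(c,uv,z);print(n,p.round(4),((p[:2]-o)@R*1000).round(1))
f("thumbR",(326,207),.072);f("thumbL",(326,158),.072);f("tl",(301,200),.072);f("tr",(352,200),.072)
f("footfar",(327,34),.046);f("footnear",(327,66),.046)
for q in[(90,231),(97,270),(172,267),(182,230)]:f("cartontop",q,.082)
E
```

```text
thumbR [0.6165 0.2017 0.072 ] [ 2.3 48.5]
thumbL [0.6196 0.2323 0.072 ] [ 2.2 79.2]
tl [0.6014 0.2078 0.072 ] [-13.3  53. ]
tr [0.6331 0.2045 0.072 ] [18.5 53. ]
footfar [0.628 0.305 0.046] [  2.8 152.4]
footnear [0.6261 0.2866 0.046 ] [  2.8 133.9]
cartontop [0.4721 0.2044 0.082 ] [-141.6   35.9]
cartontop [0.4691 0.1786 0.082 ] [-141.8    9.9]
cartontop [0.5165 0.1757 0.082 ] [-94.4  12. ]
cartontop [0.528  0.1992 0.082 ] [-85.5  36.6]
```

Call:
{"op": "jog_arm", "data": {
  "rows": "0 0 0 -3 0 0 0; 0 0 0 -5 0 0 0; 0 0 0 -5.8 0 0 0; 0 0 0 -6.2 0 0 0; 0 0 0 -6.5 0 0 0; 0 0 0 -6.6 0 0 0; 0 0 0 -6.6 0 0 0; 0 0 0 -6.6 0 0 0"
}}

```text
time_s: 2.15
ee_pos: [0.6132, 0.1881, 0.24]
eef_rot: [0.0, 0.743, 0.669, 0.001]
contact_force: [-3.1, -0.2, 3.4]
opening: 0.0003
grasp_force: 1.6
```

Call:
{"op": "jog_arm", "data": {
  "rows": "0 0.04 0.4 0 0 0 0; 0 0.09 0.8 0 0 0 0; 0 0.15 1.4 0 0 0 0; 0 0.21 2 0 0 0 0; 0 0.28 2.6 0 0 0 0; 0 0.34 3.2 0 0 0 0; 0 0.4 3.8 0 0 0 0; 0 0.47 4.4 0 0 0 0; 0 0.53 5 0 0 0 0; 0 0.57 5.4 0 0 0 0"
}}

```text
time_s: 2.98
ee_pos: [0.6192, 0.2431, 0.239]
eef_rot: [0.0, 0.743, 0.669, 0.001]
contact_force: [0.6, -1.2, 3.8]
opening: 0.0007
grasp_force: 1.8
```

Call:
{"op": "jog_arm", "data": {
  "rows": "0 0.03 0.3 0 0 0 0; 0 0.06 0.6 0 0 0 0; 0 0.1 0.9 0 0 0 0; 0 0.12 1.1 0 0 0 0; 0 0.12 1.1 0 0 0 0"
}}

```text
time_s: 3.4
ee_pos: [0.62, 0.2489, 0.2388]
eef_rot: [0.002, 0.744, 0.668, -0.004]
contact_force: [-1.2, -8.4, 8.2]
opening: 0.0004
grasp_force: 6.0
```

Call:
{"op": "jog_arm", "data": {
  "rows": "0 -0.04 -0.4 0 0 0 0; 0 -0.04 -0.4 2 0 0 0; 0 -0.04 -0.4 5 0 0 0; 0 -2 -1 7 0 0 7; 0 -4 -2 7 0 0 14; 0 -7 -3 7 0 0 21; 0 -10 -4 7 0 0 28; 0 -13 -5 7 0 0 35; 0 -16 -5.9 7 0 0 42; 0 -17.4 -5.9 7 0 0 49; 0 -17.4 -5.9 7 0 0 56; 0 -17.4 -5.9 7 0 0 63"
}}

```text
time_s: 4.4
ee_pos: [0.4439, 0.1947, 0.3084]
eef_rot: [-0.001, 0.28, 0.96, -0.0]
contact_force: [0.7, -0.8, 0.1]
opening: 0.0006
grasp_force: 0.0
```

Call:
{"op": "jog_arm", "data": {
  "rows": "0 0 0 0 0 0 7; 0 0 0 0 0 0 14; 0 0 0 0 0 0 21; 0 0 0 0 0 0 27; 0 0 0 0 0 0 27; 0 0 0 0 0 0 27"
}}

```text
time_s: 4.9
ee_pos: [0.4454, 0.1943, 0.3083]
eef_rot: [-0.001, 0.054, 0.999, 0.0]
contact_force: [1.0, -0.1, 0.4]
opening: 0.0003
grasp_force: 0.0
```

```bash
python3 - <<'E'
from bench import ctrl
import cv2,numpy as np
a=ctrl.read_camera("scene")["img"][165:285,205:350]; b=ctrl.read_camera("wrist")["img"]
a=cv2.resize(a,(600,496),interpolation=cv2.INTER_CUBIC);b=cv2.resize(b,None,fx=.0+.31,fy=.31)
im=np.zeros((496,799,3),np.uint8);im[:,:600]=a;im[:b.shape[0],600:600+b.shape[1]]=b;cv2.imwrite("pics/m3.png",im)
s=ctrl.state();print(s["time_s"],s["ee_pos"],s["eef_rot"],s["contact_force"],s["qpos"])
E
```

```text
5.0 [0.44556097 0.19432446 0.30849553] [-5.06595157e-04  5.32198520e-02  9.98582683e-01  1.29808235e-04] [-0.13480236 -0.31850874 -0.28572836] [-0.15435892  0.53109871 -0.43891108  1.99225828  0.34335208  0.69069744
  0.65627257]
```

View pics/m3.png

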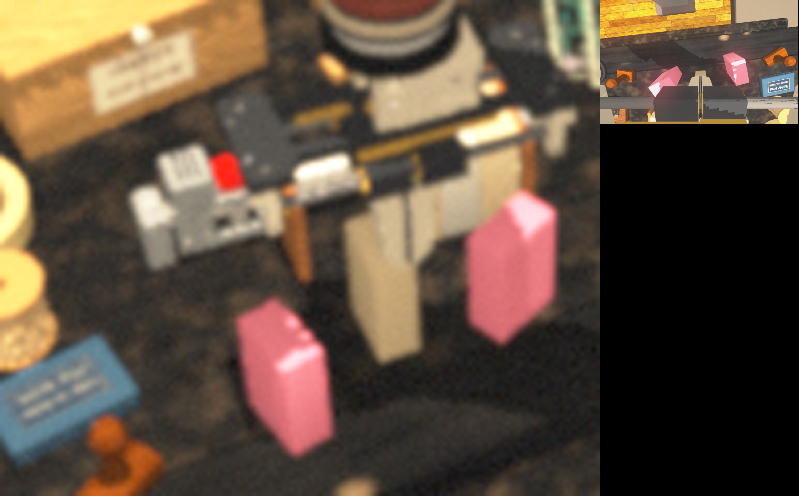

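The sliding end is all the way back: the carriage sits against the left foot at (150,230). The fingers are in front of the waiting carton and clear of both pink ones.

Call:
{"op": "jog_arm", "data": {
  "rows": "0 0 0 -3 0 0 0; 0 0 0 -6 0 0 0; 0 0 0 -8.5 0 0 0; 0 0 0 -9 0 0 0; 0 0.4 -0.04 -9 0 0 0; 0 0.8 -0.08 -9 0 0 0; 0 1.2 -0.13 -9 0 0 0; 0 1.7 -0.18 -9 0 0 0; 0 2.2 -0.23 -9 0 0 0; 0 2.7 -0.28 -9 0 0 0; 0 3.2 -0.34 -9 0 0 0"
}}

```text
time_s: 5.92
ee_pos: [0.4783, 0.1905, 0.2193]
eef_rot: [0.0, 0.052, 0.999, 0.0]
contact_force: [-1.3, -0.3, 2.0]
opening: 0.0003
grasp_force: 0.9
```

Call:
{"op": "jog_arm", "data": {
  "rows": "0 0.5 -0.05 0 0 0 0; 0 1 -0.1 0 0 0 0; 0 1.5 -0.16 0 0 0 0; 0 2 -0.21 0 0 0 0; 0 2.5 -0.26 0 0 0 0; 0 3 -0.32 0 0 0 0; 0 3.5 -0.37 0 0 0 0; 0 4 -0.42 0 0 0 0; 0 4.5 -0.48 0 0 0 0; 0 5 -0.53 0 0 0 0; 0 5.5 -0.58 0 0 0 0; 0 5.9 -0.62 0 0 0 0"
}}

```text
time_s: 6.92
ee_pos: [0.5376, 0.1842, 0.2187]
eef_rot: [0.0, 0.052, 0.999, 0.0]
contact_force: [-1.0, -0.1, 0.6]
opening: 0.0003
grasp_force: 0.5
```

Call:
{"op": "jog_arm", "data": {
  "rows": "0 0.2 -0.02 0 0 0 0; 0 0.4 -0.04 0 0 0 0; 0 0.6 -0.06 0 0 0 0; 0 0.8 -0.08 0 0 0 0; 0 0.9 -0.1 0 0 0 0; 0 0.9 -0.1 0 0 0 0"
}}

```text
time_s: 7.42
ee_pos: [0.5462, 0.1833, 0.2187]
eef_rot: [0.0, 0.052, 0.999, 0.0]
contact_force: [0.1, -0.6, -0.8]
opening: 0.0003
grasp_force: 0.0
```

Call:
{"op": "jog_arm", "data": {
  "rows": "0 0.1 -0.01 0 0 0 0; 0 0.2 -0.02 0 0 0 0; 0 0.3 -0.03 0 0 0 0; 0 0.4 -0.04 0 0 0 0; 0 0.5 -0.05 0 0 0 0; 0 0.5 -0.05 0 0 0 0"
}}

```text
time_s: 7.92
ee_pos: [0.5479, 0.1837, 0.2188]
eef_rot: [-0.004, 0.052, 0.999, -0.001]
contact_force: [-10.2, -0.5, 7.5]
opening: 0.0005
grasp_force: 4.5
```

Call:
{"op": "jog_arm", "data": {
  "rows": "0 -1 0.1 0 0 0 0; 0 -3 0.3 0 0 0 0; 0 -4 0.4 0 0 0 0; 0 -4 0.4 4 0 0 0; 0 -4 0.4 8 0 0 0; 0 -4 0.4 10 0 0 -7; 0 -4 1 10 0 0 -14; 0 -3 3 10 0 0 -21; 0 -1 5 10 0 0 -28; 0 1 7 10 0 0 -35; 0 3 9 10 0 0 -42; 0 5 10.5 10 0 0 -49"
}}

```text
time_s: 8.92
ee_pos: [0.6017, 0.29, 0.3192]
eef_rot: [0.001, 0.464, 0.886, 0.001]
contact_force: [-0.0, 0.3, 0.5]
opening: 0.0005
grasp_force: 0.0
```

Call:
{"op": "jog_arm", "data": {
  "rows": "0 2.5 1.1 0 0 0 -7; 0 2.5 1.1 0 0 0 -14; 0 2.5 1.1 0 0 0 -21; 0 2.5 1.1 0 0 0 -28; 0 2.5 1.1 0 0 0 -35; 0 2.5 1.1 0 0 0 -41; 0 2.5 1.1 0 0 0 -41; 0 2.5 1.1 0 0 0 -41; 0 2.5 1.1 0 0 0 -41"
}}

```text
time_s: 9.67
ee_pos: [0.626, 0.2989, 0.3188]
eef_rot: [0.0, 0.742, 0.67, 0.0]
contact_force: [-0.2, -0.1, -0.2]
opening: 0.0003
grasp_force: 0.0
```

```bash
python3 - <<'E'
from bench import ctrl
import cv2,numpy as np
a=ctrl.read_camera("scene")["img"][165:265,225:345]; b=ctrl.read_camera("side")["img"][140:260,280:375]
a=cv2.resize(a,(420,350),interpolation=cv2.INTER_CUBIC);b=cv2.resize(b,(277,350),interpolation=cv2.INTER_CUBIC);cv2.imwrite("pics/m4.png",np.hstack([a,b]))
s=ctrl.state();print(s["time_s"],s["ee_pos"],s["eef_rot"],s["contact_force"],s["qpos"])
E
```

```text
9.7667 [0.62601439 0.29877218 0.31875226] [-5.95431861e-06  7.42689956e-01  6.69635431e-01  1.33427927e-04] [0.9914556  0.25829916 0.24874811] [-0.47562791  0.7636474  -0.00218784  1.38004647  0.00170651  0.99764553
 -0.58149396]
```

View pics/m4.png

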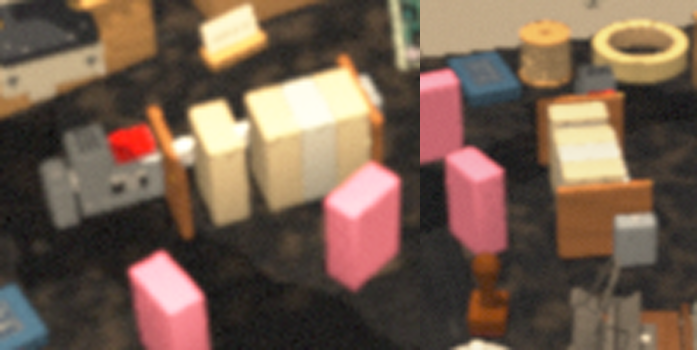

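The carton stands in the gap, upright and in line with the row, and the sliding end is still fully back. Next I close the sliding end.

Call:
{"op": "jog_arm", "data": {
  "rows": "0 0 0 -3 0 0 0; 0 0 0 -6 0 0 0; 0 0 0 -7.2 0 0 0; 0 0 0 -7.5 0 0 0; 0 -0.04 -0.4 -7.5 0 0 0; 0 -0.1 -0.9 -7.5 0 0 0; 0 -0.15 -1.4 -7.5 0 0 0; 0 -0.2 -1.9 -7.5 0 0 0; 0 -0.26 -2.4 -7.5 0 0 0; 0 -0.31 -2.9 -7.5 0 0 0"
}}

```text
time_s: 10.6
ee_pos: [0.6227, 0.2728, 0.2458]
eef_rot: [-0.002, 0.743, 0.67, 0.004]
contact_force: [-0.4, 7.6, -4.1]
opening: 0.0007
grasp_force: 4.0
```

Call:
{"op": "jog_arm", "data": {
  "rows": "0 -0.04 -0.4 0 0 0 0; 0 -0.08 -0.8 0 0 0 0; 0 -0.11 -1 0 0 0 0; 0 -0.13 -1.2 0 0 0 0; 0 -0.13 -1.2 0 0 0 0"
}}

```text
time_s: 11.02
ee_pos: [0.6214, 0.2611, 0.2459]
eef_rot: [-0.002, 0.743, 0.67, 0.004]
contact_force: [-0.3, 5.3, -2.6]
opening: 0.0004
grasp_force: 3.0
```

Call:
{"op": "jog_arm", "data": {
  "rows": "0 -0.02 -0.2 0 0 0 0; 0 -0.04 -0.4 0 0 0 0; 0 -0.06 -0.6 0 0 0 0; 0 -0.08 -0.7 0 0 0 0; 0 -0.08 -0.7 0 0 0 0"
}}

```text
time_s: 11.43
ee_pos: [0.6206, 0.255, 0.246]
eef_rot: [-0.002, 0.742, 0.67, 0.005]
contact_force: [0.9, 7.4, -3.3]
opening: 0.0006
grasp_force: 3.6
```

Call:
{"op": "jog_arm", "data": {
  "rows": "0 -0.01 -0.1 0 0 0 0; 0 -0.02 -0.2 0 0 0 0; 0 -0.03 -0.3 0 0 0 0; 0 -0.04 -0.4 0 0 0 0; 0 -0.04 -0.4 0 0 0 0"
}}

```text
time_s: 11.85
ee_pos: [0.6202, 0.2537, 0.2461]
eef_rot: [-0.003, 0.742, 0.671, 0.007]
contact_force: [2.0, 11.2, -6.6]
opening: 0.0007
grasp_force: 5.7
```

Call:
{"op": "jog_arm", "data": {
  "rows": "0 -0.02 -0.2 0 0 0 0; 0 -0.04 -0.4 0 0 0 0; 0 -0.05 -0.5 0 0 0 0; 0 -0.05 -0.5 0 0 0 0"
}}

```text
time_s: 12.18
ee_pos: [0.6197, 0.2523, 0.2462]
eef_rot: [-0.005, 0.741, 0.671, 0.011]
contact_force: [3.3, 16.8, -9.7]
opening: 0.0003
grasp_force: 8.5
```

Call:
{"op": "jog_arm", "data": {
  "rows": "0 0.06 0.6 0 0 0 0; 0 0.2 1.8 0 0 0 0; 0 0.25 2.4 0 0 0 0; 0 0.25 2.4 3 0 0 0; 0 0.25 2.4 7 0 0 0; 0 0.5 3 10 0 0 0; 0 0.5 3 10 0 0 0; 0 0.5 3 10 0 0 0"
}}

```text
time_s: 12.85
ee_pos: [0.6256, 0.2714, 0.3474]
eef_rot: [0.002, 0.743, 0.669, 0.003]
contact_force: [-0.2, -0.3, -0.9]
opening: 0.0007
grasp_force: 0.0
```

```bash
python3 - <<'E'
from bench import ctrl
import cv2,numpy as np
a=ctrl.read_camera("scene")["img"][165:265,225:345]; b=ctrl.read_camera("side")["img"][140:260,280:375]
a=cv2.resize(a,(444,370),interpolation=cv2.INTER_CUBIC);b=cv2.resize(b,(293,370),interpolation=cv2.INTER_CUBIC);cv2.imwrite("pics/m5.png",np.hstack([a,b]))
s=ctrl.state();print(s["time_s"],s["ee_pos"],s["contact_force"])
E
```

```text
12.95 [0.62456714 0.27085342 0.34339524] [-0.61073748 -0.35783587 -0.62167868]
```

View pics/m5.png

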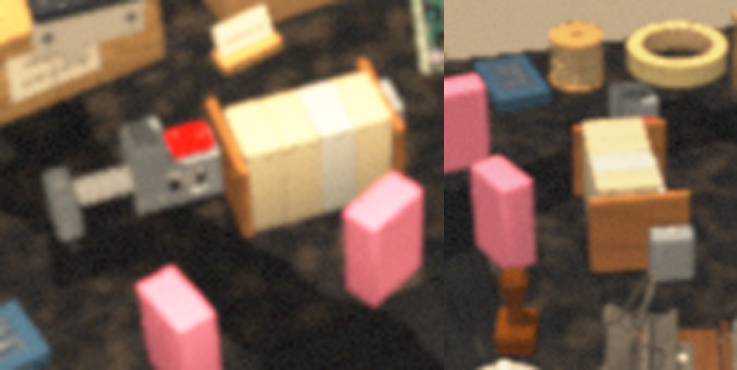

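The four cartons stand in line with the sliding end tight against them, from (212,100) to (245,230). The neighbouring objects are where they were and the arm is clear, so I'm handing in.

Call:
{"op": "jog_arm", "data": {
  "rows": "0 0 0 2 0 0 0; 0 0 0 2 0 0 0; 0 0 0 2 0 0 0"
}}

```text
time_s: 13.2
ee_pos: [0.6249, 0.2715, 0.3631]
eef_rot: [0.0, 0.743, 0.669, -0.0]
contact_force: [-0.0, -0.4, -0.7]
opening: 0.0001
grasp_force: 0.0
```

```bash
python3 -c "
from bench import ctrl
print(ctrl.sign_off())"
```

```text
the job is handed in; nothing more can be done
None
```

The job is handed in at about 13 s: the waiting carton is in the row against the bar, the sliding end is pushed up snug (about 17 N at the last push), and the arm is clear of everything; no verdict came back, so the result rests on my last pictures.

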